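# Line up the cheese boxes and hang up the straightedge

## Task

Using the wooden straightedge held in the gripper, push the four small round boxes on the dark slate slab away from you into one straight row, so that the near side of each box stands on the pale metal inlaid strip. Then hang the straightedge by the window under its grip on the slanted peg of the stand and let go. Touch the boxes with the straightedge only, keep them upright, and leave the other things where they are.

Things in the scene. Friction and masses are not known exactly. Their poses are not given: they have to be found in the camera images.
- slab: fixed dark slate slab on the counter, 290 (x) x 420 (y) x 12 high; origin at the centre of its underside; its +x points away from the robot, turned by up to about 10 degrees. The row must run along its y axis.
- strip (a point): middle of the straight pale metal inlaid strip in the slab's top face (z 12 above the counter), 5 beyond the slab's centre; the strip is 8 wide (x), 400 long along the slab's y, and flush. Same axes as the slab. The near (-x) sides of the boxes must stand on it, so that box centres are 36 beyond its middle line.
- box1: small round wooden cheese box, 72 across, 32 high, about 0.12 kg, on the slab, nearer to the robot than the strip: its near side begins 15 to 70 short of the strip; origin at the centre of its underside, z up. The four stand side by side about 84 apart along the slab's y, each at its own distance; box1 is rightmost (-y), box4 leftmost.
- box2: small round wooden cheese box, 72 across, 32 high, about 0.12 kg, on the slab, nearer to the robot than the strip: its near side begins 15 to 70 short of the strip; origin at the centre of its underside, z up. The four stand side by side about 84 apart along the slab's y, each at its own distance; box1 is rightmost (-y), box4 leftmost.
- box3: small round wooden cheese box, 72 across, 32 high, about 0.12 kg, on the slab, nearer to the robot than the strip: its near side begins 15 to 70 short of the strip; origin at the centre of its underside, z up. The four stand side by side about 84 apart along the slab's y, each at its own distance; box1 is rightmost (-y), box4 leftmost.
- box4: small round wooden cheese box, 72 across, 32 high, about 0.12 kg, on the slab, nearer to the robot than the strip: its near side begins 15 to 70 short of the strip; origin at the centre of its underside, z up. The four stand side by side about 84 apart along the slab's y, each at its own distance; box1 is rightmost (-y), box4 leftmost.
- straightedge: loose wooden straightedge, 0.2 kg, standing on the counter left or right of the slab (stand on the other side). Origin: centre of its underside, z up, length along y; same turned half round. Sole 40 (x) x 320 (y) x 14 high; its long edges (x = -20, +20) push. On top at mid-length a grip block 18 thick (x) x 84 long (y), z 60 to 100: grip from above across the 18.
- window (a point): centre of the open window between sole and grip block (at the straightedge's z 37, axes as the straightedge): 60 wide (y), from z 14 to z 60, right through along x, between two posts 12 x 12
- stand: fixed dark wooden stand: foot 100 x 90 x 18 high, from 35 in front to 65 behind the origin; post 28 (x) x 30 (y), top at z 160; a steel peg of 10 diameter leaves the post's front (-x) face at 30 degrees above level towards its -x, 90 long along its axis. Origin at the post's centre on the counter, z up; -x roughly towards the robot's side of the counter.
- peg_root (a point): point on the peg's axis where it leaves the post, 14 in front of the stand's origin, z 150
- peg_tip (a point): centre of the peg's round free end, 92 in front of the stand's origin, z 195
- tag: bystander, leave alone: blank price-tag holder, dark wooden foot 22 x 50 x 12 with an upright white plate, 47 high, at the back of the slab; origin at the centre of its underside
- round: bystander, leave alone: small bare white cheese, 42 across, 30 high, at the back of the slab; origin at the centre of its underside
- wheel: bystander, leave alone: bare white cheese, 64 across, 35 high, far left; origin at the centre of its underside
- jar: bystander, leave alone: amber jar, 68 across, 90 high, beyond the slab; origin at the centre of its underside
- wrapped: bystander, leave alone: paper-wrapped block 60 x 70 x 50, beyond the slab; origin at the centre of its underside
- spatula: bystander, leave alone: long spatula lying flat on the counter, far right; origin in its middle
- bigbox: bystander, leave alone: larger round wooden box, 110 across, 38 high, beyond the slab; origin at the centre of its underside
Mind the look-alikes: they are no part of the job. Leave any purple or turquoise look-alike of the box2 alone.

How it is judged:
By the outcome, as a careful person would: the job done as asked, in the order asked, and still so for the second after the job is handed in, with the robot touching nothing.
It also fails if it takes over 56 s, if anything falls off the work surface, if the arm or the gripper's body presses on something with over 40 N, if the wrist force passes 120 N, or if a joint passes its speed limit or range.

## Robot

A 6-joint arm with a two-finger parallel gripper is mounted at the origin on the work surface. World frame = base frame: x ahead of the robot, y to its left, z up, the work surface at z = 0. Lengths are in m, angles in rad, forces in N, time in s.
With the tool pointing down it reaches from about 0.425 to 0.95 m from the base axis. Payload 3.5 kg.
Tool frame: the origin (TCP) lies midway between the tips of the shut fingers; the grasp point (between the pads) lies 19 mm behind it; z points along the fingers, y is the direction in which the jaws open and shut (so a half turn about z gives the same grasp; the last joint's range is limited). The gripper opens to 85 mm and grips with 20 to 120 N. Pads are 22 mm wide; open, the fingers measure 114 mm over their backs; the gripper's body (76 mm by 85 mm) begins 54 mm behind the grasp point. The pads swing forward as they close: fully open they stand 13 mm farther back than shut.
Start: joints at [-1.429, 0.286, 1.577, -0, 1.279, -0.15], TCP at [0.194, -0.646, 0.231] pointing down, gripper open.
Joint ranges: [-2.77, 2.77], [-0.9, 2.22], [0.21, 2.48], [-1.53, 4.67], [0.24, 2.81], [-2.84, 2.84]. Speed limits (rad/s): [2.79, 2.79, 3.14, 3.14, 3.14, 3.14].

## Interface

Orientations are given as a unit quaternion [x, y, z, w].
In Python, from plant import * gives the robot as it stands.
- The arm moves only by the shell command python3 -m jog 'ROWS' [FORCE]. ROWS is a JSON object of lists of equal length, an entry for each row: "travel": the shift along the world's x, y, z in mm, a list of three; "dr": the turn, a rotation vector about the world's x, y, z in degrees, a list of three; "jaw": the closure in counts, from 0 (fully open) to 255 (shut). In form: {"travel": [[x, y, z], ...], "dr": [[wx, wy, wz], ...], "jaw": [jaw, ...]}. A call has 1 to 5 rows; each row shifts and turns the commanded pose from where the row before left it; what a row does not reach is not made up. A row lasts 1/12 s, in which the tool goes at most 41.7 mm and 7.16 degrees, less where a joint would pass 70% of its speed; a pose out of reach is approached as far as the arm can. A call is refused whole if a number of a shift passes 41.7 or a number of a turn 7.16, either way. A call with a gripper value outside its range is refused whole. The fingers move at their own pace and stop on an object; FORCE is the grip in N (left out, the last holds). Time passes only in rows, so rows that do not move let the fingers close. It gives the time, the measured TCP pose, the force and the opening at its end, in the units of the state.
- get_state(): the state, without advancing time (a new reading comes with each control period).
- read_camera(name): name is "scene" or "top" or "wrist"; returns the picture (480x640x3 uint8, red, green, blue); there is no depth.
- camera_info(name): a dict with "K" (3x3 intrinsics, pixels), "R" (3x3) and "t" (3): a world point X has camera coordinates R X + t; the wrist camera has in their place "mount" (4x4, takes a point from camera to tool coordinates, whose origin is the TCP and whose axes are the flange's). Camera axes: x right, y down, z forward; pixel columns grow to the right and rows downward; lengths in m; the calibration is good to about 2 mm. A picture is of the moment at which its call begins: read the wrist's pose just before it. camera_info takes no time and is no camera call.
- sign_off(): hands the job in, once; it reports no verdict.
The state is a dict: "time": time; "qpos": joint angles; "dq": joint speeds; "joint_efforts": joint torques, N m; "eef_pos": TCP position; "tcp_rot": TCP orientation; "contact_force": force on the tool from outside, world axes, zero at the start; "wrist_torque": the same for the moment, N m; "opening": opening from 0.0 (shut) to 1.0 (fully open).
Only numpy, scipy, OpenCV 4.12 (cv2) and the standard library are available. Lean on these libraries where they do the work, as an engineer would, in place of code of your own. Each camera call takes 0.05 s, during which the arm holds its last target. There are 200 camera calls.

## Working session

There is one attempt and no reset: what is moved stays moved. The work goes in short steps, Python scripts to look and compute and a shell command to move; the robot and the scene stay as the last step left them, time stands still between calls to the robot, and variables do not carry over. Pictures are saved under pics/ and viewed, about 8 in all and at most 12, crops included, and the job is handed in when it is done.

```bash
mkdir -p pics; ls; python3 - <<'E'
from plant import *
import cv2,numpy as np
for n in("top","scene"):
    im=read_camera(n); cv2.imwrite(f"pics/{n}0.png",im[:,:,::-1])
    c=camera_info(n); print(n,np.round(c["K"],1).tolist(),np.round(c["R"],3).tolist(),np.round(c["t"],3).tolist())
print(get_state()); print(camera_info("wrist"))
E
```

```text
pics
top [[567.5, 0.0, 326.0], [0.0, 567.5, 236.4], [0.0, 0.0, 1.0]] [[0.053, -0.999, 0.006], [-0.973, -0.053, -0.226], [0.226, 0.006, -0.974]] [-0.038, 0.611, 1.626]
scene [[437.4, 0.0, 320.9], [0.0, 437.4, 236.9], [0.0, 0.0, 1.0]] [[0.705, 0.709, 0.01], [0.47, -0.457, -0.755], [-0.531, 0.537, -0.656]] [-0.403, -0.178, 1.668]
{'time': 0.1, 'qpos': array([-1.42901788e+00,  2.87115888e-01,  1.57801269e+00,  4.52724619e-06,
        1.27864716e+00, -1.49978371e-01]), 'dq': array([ 0.00083165, -0.00030086, -0.00243902,  0.00090719,  0.001107  ,
        0.00178643]), 'joint_efforts': array([ 5.44045379e-04, -4.07299554e+01, -2.93697506e+01, -1.34118841e-04,
        3.45938519e-03,  1.45521722e-05]), 'eef_pos': array([ 0.19411182, -0.64586359,  0.23006934]), 'tcp_rot': array([ 9.89378106e-01,  1.45360831e-01,  6.64224745e-06, -1.09152476e-03]), 'contact_force': array([ 0.08658544, -0.66341339, -0.7989457 ]), 'wrist_torque': array([ 0.03953388, -0.00192934, -0.01580104]), 'opening': 1.0026182236419152}
{'K': array([[393.39554151,   0.        , 316.57764174],
       [  0.        , 393.39554151, 239.48889171],
       [  0.        ,   0.        ,   1.        ]]), 'mount': array([[ 1.53673757e-03, -9.51027898e-01, -3.09101238e-01,
         7.95931925e-02],
       [ 9.99998751e-01,  1.57579842e-03,  1.23284488e-04,
        -5.34980896e-04],
       [ 3.69834254e-04, -3.09101041e-01,  9.51029132e-01,
        -1.42008329e-01],
       [ 0.00000000e+00,  0.00000000e+00,  0.00000000e+00,
         1.00000000e+00]])}
```

View pics/top0.png

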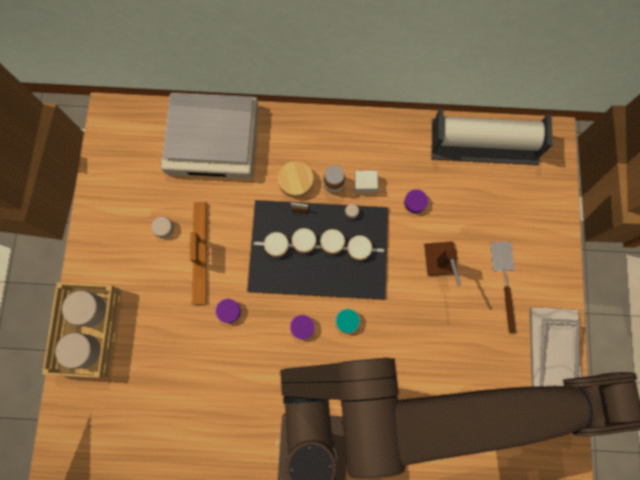

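View pics/scene0.png

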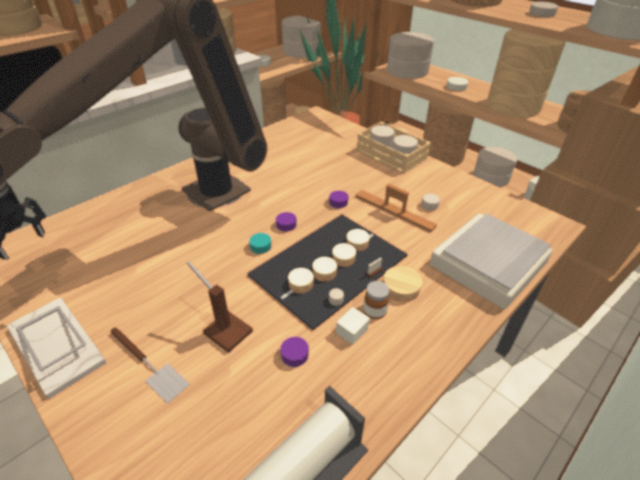

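Top view: the four boxes are at (276,244), (304,240), (332,241) and (360,247), with the slab around (320,249). The straightedge is at (200,253) with its grip at (195,247), and the stand is at (441,259) with its peg tip near (458,283).

Possible mix-ups:
- **Boxes:** purple lids at (228,311), (302,327), (416,201); turquoise (348,321); white cheeses at (352,211) and (162,227); the big box at (296,179). The four cream-topped ones on the slab match the description.
- **Straightedge:** only one candidate. The spatula at (505,290) isn't it.

```bash
cat > h.py <<'E'
from plant import *
import cv2,numpy as np
from scipy.spatial.transform import Rotation as Ro
def cam(n,s=None):
    c=camera_info(n); K=np.array(c["K"])
    if n=="wrist":
        s=s or get_state(); T=np.eye(4); T[:3,:3]=Ro.from_quat(s["tcp_rot"]).as_matrix(); T[:3,3]=s["eef_pos"]
        M=np.linalg.inv(T@c["mount"]); return K,M[:3,:3],M[:3,3]
    return K,np.array(c["R"]),np.array(c["t"])
def ray(C,uv,z):
    K,R,t=C; uv=np.atleast_2d(uv).astype(float)
    d=np.c_[uv,np.ones(len(uv))]@np.linalg.inv(K).T@R; o=-R.T@t
    return o+d*((z-o[2])/d[:,2])[:,None]
def proj(C,X):
    K,R,t=C; p=(np.atleast_2d(X)@R.T+t)@K.T; return p[:,:2]/p[:,2:]
def tri(C1,a,C2,b):
    A=[]
    for (K,R,t),(u,v) in((C1,a),(C2,b)):
        P=K@np.c_[R,t]; A+= [u*P[2]-P[0],v*P[2]-P[1]]
    X=np.linalg.svd(np.array(A))[2][-1]; return X[:3]/X[3]
E
python3 - <<'E'
from h import *
im=cv2.imread("pics/top0.png"); C=cam("top")
hsv=cv2.cvtColor(im,cv2.COLOR_BGR2HSV)
# slab
m=((hsv[:,:,2]<75)).astype(np.uint8); m[:, :240]=0;m[:,400:]=0;m[:195]=0;m[305:]=0
cs=max(cv2.findContours(m,0,2)[0],key=cv2.contourArea)
P=ray(C,cs[:,0],.012)[:,:2]; r=cv2.minAreaRect((P*1000).astype(np.float32)); print("slab",r)
# boxes
m=((hsv[:,:,2]>150)&(hsv[:,:,1]<110)).astype(np.uint8)
for c in cv2.findContours(m,0,1)[0]:
    a=cv2.contourArea(c); x,y=c[:,0].mean(0)
    if a>60 and 240<x<400 and 195<y<300:
        P=(ray(C,c[:,0],.044)[:,:2]*1000).astype(np.float32); print("box",a,np.round([x,y]),cv2.fitEllipse(P))
# edge: redness
b=im[180:320,170:230]; cv2.imwrite("pics/crop1.png",np.hstack([cv2.resize(b,None,fx=4,fy=4,interpolation=2),cv2.resize(im[230:300,415:475],None,fx=8,fy=8,interpolation=2)[:560]])[:560])
print(b[70,20:50].tolist())
E
```

```text
slab ((585.6710815429688, 15.494964599609375), (413.2123718261719, 285.04656982421875), 89.88260650634766)
box 394.0 [359. 247.] ((590.8328247070312, -107.22086334228516), (68.43352508544922, 68.87074279785156), 179.39085388183594)
box 404.5 [272. 243.] ((587.4591674804688, 151.07737731933594), (64.60557556152344, 87.45337677001953), 179.79562377929688)
box 386.0 [332. 241.] ((605.95458984375, -23.82424545288086), (67.87413024902344, 68.40019989013672), 37.6042366027832)
box 388.0 [303. 240.] ((604.3139038085938, 63.04069519042969), (68.05320739746094, 68.5735092163086), 136.78880310058594)
box 98.5 [352. 209.] ((706.607421875, -78.55137634277344), (34.164215087890625, 36.5970573425293), 69.7724838256836)
[[49, 109, 173], [44, 101, 165], [35, 94, 157], [39, 94, 156], [32, 87, 148], [26, 73, 126], [21, 56, 95], [21, 52, 87], [23, 66, 113], [34, 85, 142], [36, 94, 155], [35, 95, 158], [37, 97, 159], [35, 94, 158], [35, 89, 152], [32, 79, 131], [34, 74, 116], [45, 83, 123], [52, 95, 139], [62, 113, 165], [66, 119, 174], [59, 111, 161], [53, 95, 139], [48, 87, 128], [47, 84, 125], [46, 85, 125], [47, 84, 125], [44, 84, 125], [48, 85, 124], [42, 81, 120]]
```

View pics/crop1.png

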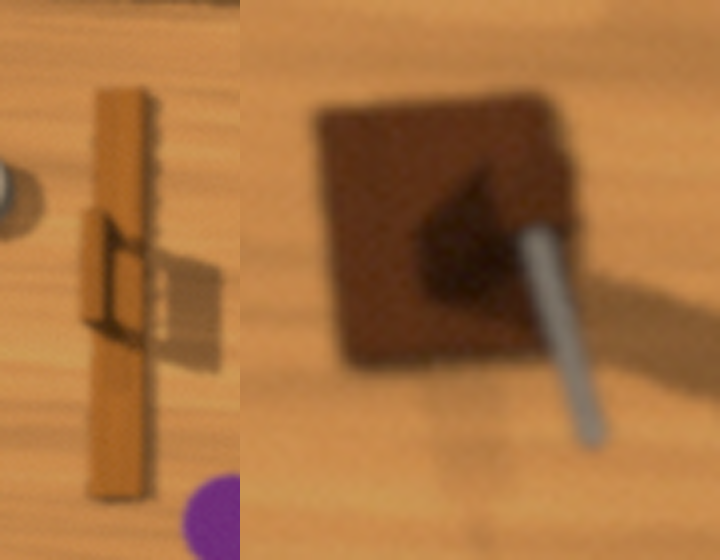

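The crop shows the straightedge sole with corners at about (193.8,202), (206.8,202.5), (192.5,304) and (205,304.5), and the grip block on top. It also shows the stand's foot, with the peg's root near (452,259) and its tip near (459,285).

```bash
python3 - <<'E'
from h import *
C=cam("top")
L=lambda a:np.array(a)/4+[170,180]; S=lambda a:(np.array(a)-[240,0])/8+[415,230]
P=ray(C,L([[95,88],[147,90],[141,498],[90,497]]),.014)*1000
print("sole",P.round(1).tolist(),P.mean(0).round(1), [np.linalg.norm(P[i]-P[(i+1)%4]).round(1) for i in range(4)])
d=(P[0]+P[1]-P[2]-P[3]); print("length dir deg from +x",np.degrees(np.arctan2(d[1],d[0])))
G=ray(C,L([[82,208],[105,212],[105,322],[82,320]]),.1)*1000;print("block",G.round(1).tolist(),G.mean(0).round(1))
t=ray(C,S([590,442]),.195)[0]*1000;r=ray(C,S([538,232]),.152)[0]*1000
print("tip",t,"root",r,np.linalg.norm((t-r)[:2]),np.degrees(np.arctan2(*(t-r)[[1,0]])))
F=ray(C,S([[318,112],[552,95],[345,365]]),.018)*1000;print("foot",F.round(1).tolist())
s=proj(cam("scene"),np.array([t,r])/1000);print("scene proj of tip/root",s)
print("strip ends",ray(C,[[255,243.7],[384,250]],.012)*1000)
E
```

```text
sole [[712.8, 414.3, 14.0], [713.4, 373.5, 14.0], [395.7, 346.2, 14.0], [394.4, 384.4, 14.0]] [554.1 379.6  14. ] [np.float64(40.7), np.float64(318.9), np.float64(38.3), np.float64(319.8)]
length dir deg from +x 5.145412246192953
block [[596.7, 392.5, 100.0], [594.6, 375.4, 100.0], [512.9, 366.8, 100.0], [513.5, 383.6, 100.0]] [554.4 379.6 100. ]
tip [ 466.7011539  -372.46149835  195.        ] root [ 546.9502404  -364.21083015  152.        ] 80.67211047575663 -174.12986111864888
foot [[616.5, -309.3, 18.0], [628.1, -399.3, 18.0], [518.7, -320.9, 18.0]]
scene proj of tip/root [[186.55325916 262.74594916]
 [210.3898587  289.8302956 ]]
strip ends [[ 590.45241153  212.5317645    12.        ]
 [ 592.14284326 -185.22257639   12.        ]]
```

```bash

python3 -m jog '{"travel":[[18,34,6],[18,34,6],[18,34,6],[18,34,6],[18,34,6]],"dr":[[0,0,-2.9],[0,0,-2.9],[0,0,-2.9],[0,0,-2.9],[0,0,0]],"jaw":[0,0,0,0,0]}'
for i in 1 2; do python3 -m jog '{"travel":[[18,34,0],[18,34,0],[18,34,0],[18,34,0],[18,34,0]],"dr":[[0,0,0],[0,0,0],[0,0,0],[0,0,0],[0,0,0]],"jaw":[0,0,0,0,0]}'; done
for i in 1 2; do python3 -m jog '{"travel":[[9,38,0],[9,38,0],[9,38,0],[9,38,0],[9,38,0]],"dr":[[0,0,0],[0,0,0],[0,0,0],[0,0,0],[0,0,0]],"jaw":[0,0,0,0,0]}'; done
python3 -m jog '{"travel":[[0,35,0],[0,30,0],[0,0,0]],"dr":[[0,0,0],[0,0,0],[0,0,0]],"jaw":[0,0,0]}'
python3 - <<'E'
from h import *
s=get_state();print(s["time"],s["eef_pos"],s["qpos"].round(2),Ro.from_quat(s["tcp_rot"]).as_matrix().round(3))
E
```

```text
time: 0.52
eef_pos: [0.2846, -0.4745, 0.2608]
tcp_rot: [0.999, 0.043, -0.0, -0.001]
contact_force: [0.7, 0.2, 0.3]
opening: 0.999
time: 0.93
eef_pos: [0.3745, -0.3044, 0.2609]
tcp_rot: [0.999, 0.044, -0.0, -0.0]
contact_force: [1.3, 1.1, 0.5]
opening: 0.999
time: 1.35
eef_pos: [0.4644, -0.1344, 0.261]
tcp_rot: [0.999, 0.045, -0.0, -0.0]
contact_force: [0.3, -0.4, -0.3]
opening: 1.001
time: 1.77
eef_pos: [0.5089, 0.0556, 0.261]
tcp_rot: [0.999, 0.045, -0.0, 0.0]
contact_force: [0.4, -0.1, 0.6]
opening: 1.002
time: 2.18
eef_pos: [0.5539, 0.2456, 0.2607]
tcp_rot: [0.999, 0.045, -0.0, 0.0]
contact_force: [0.4, -1.8, 0.2]
opening: 0.998
time: 2.43
eef_pos: [0.5531, 0.3133, 0.2603]
tcp_rot: [0.999, 0.047, -0.001, -0.001]
contact_force: [-0.7, -1.1, -0.2]
opening: 1.0
2.4333 [0.55307045 0.31326755 0.26025591] [0.36 0.18 1.65 0.   1.31 1.83] [[ 0.996  0.094 -0.002]
 [ 0.094 -0.996  0.002]
 [-0.001 -0.002 -1.   ]]
```

```bash

python3 -m jog '{"travel":[[0,33,0],[1,33.5,0],[0,0,-41],[0,0,-40],[0,0,0]],"dr":[[0,0,0],[0,0,0],[0,0,0],[0,0,0],[0,0,0]],"jaw":[0,0,0,0,0]}'
python3 - <<'E'
from h import *
s=get_state();im=read_camera("wrist");cv2.imwrite("pics/w1.png",im[:,:,::-1])
E
python3 -m jog '{"travel":[[0,0,-35],[0,0,-32],[0,0,-25],[0,0,-17],[0,0,0]],"dr":[[0,0,0],[0,0,0],[0,0,0],[0,0,0],[0,0,0]],"jaw":[0,0,0,0,0]}'
for i in 1 2 ; do python3 -m jog '{"travel":[[0,0,0],[0,0,0],[0,0,0],[0,0,0],[0,0,0]],"dr":[[0,0,0],[0,0,0],[0,0,0],[0,0,0],[0,0,0]],"jaw":[255,255,255,255,255]}' 70; done
python3 - <<'E'
from h import *
s=get_state();im=read_camera("wrist");cv2.imwrite("pics/w2.png",np.hstack([cv2.imread("pics/w1.png"),im[:,:,::-1]])[:, :, :]);
a=cv2.imread("pics/w2.png");cv2.imwrite("pics/w2.png",cv2.resize(a,(800,300)))
E
```

```text
time: 2.85
eef_pos: [0.5499, 0.3725, 0.1696]
tcp_rot: [0.999, 0.045, -0.008, 0.004]
contact_force: [-0.6, -0.8, -2.7]
opening: 1.003
time: 3.32
eef_pos: [0.554, 0.3734, 0.0691]
tcp_rot: [0.999, 0.044, -0.002, 0.001]
contact_force: [-1.4, 0.1, 0.1]
opening: 0.998
time: 3.73
eef_pos: [0.5562, 0.3756, 0.0733]
tcp_rot: [0.999, 0.045, 0.001, -0.001]
contact_force: [-0.7, 1.1, 0.2]
opening: 0.301
time: 4.15
eef_pos: [0.5558, 0.3757, 0.0727]
tcp_rot: [0.999, 0.045, 0.001, -0.001]
contact_force: [-0.5, 0.3, 6.4]
opening: 0.195
```

View pics/w2.png

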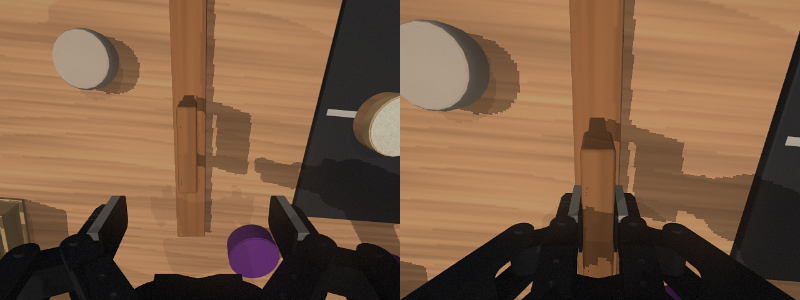

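The grasp looks right: the grip block is between the pads, and the opening of about 17 mm matches its 18 mm thickness. Next I'll lift it, turn it and carry it over the near part of the slab.

```bash

python3 -m jog '{"travel":[[0,0,0],[0,0,0],[0,0,20],[0,0,40],[0,0,40]],"dr":[[0,0,0],[0,0,0],[0,0,0],[0,0,0],[0,0,0]],"jaw":[255,255,255,255,255]}' 100
for i in 1 2 3; do python3 -m jog '{"travel":[[-4,-25,0],[-4,-25,0],[-4,-25,0],[-4,-25,0],[-4,-19,0]],"dr":[[0,0,5.667],[0,0,5.667],[0,0,5.667],[0,0,5.667],[0,0,5.666]],"jaw":[255,255,255,255,255]}'; done
python3 -m jog '{"travel":[[0,0,0],[0,0,0]],"dr":[[0,0,0],[0,0,0]],"jaw":[255,255]}'
python3 - <<'E'
from h import *
s=get_state();print(Ro.from_quat(s["tcp_rot"]).as_matrix().round(4).tolist(),s["eef_pos"],s["wrist_torque"])
for n in("wrist","top"):
    im=read_camera(n);cv2.imwrite(f"pics/{n}3.png",im[:,:,::-1])
t=cv2.imread("pics/top3.png");
cv2.imwrite("pics/v3.png",np.hstack([cv2.resize(cv2.imread("pics/wrist3.png"),(400,300)),cv2.resize(t[190:310,230:390],(400,300),interpolation=2)]))
E
```

```text
time: 4.62
eef_pos: [0.5526, 0.3736, 0.1676]
tcp_rot: [0.999, 0.045, -0.004, 0.002]
contact_force: [1.0, 0.4, -1.3]
opening: 0.192
time: 5.03
eef_pos: [0.5337, 0.2538, 0.1694]
tcp_rot: [0.957, 0.29, -0.002, 0.001]
contact_force: [0.3, 0.1, -2.3]
opening: 0.193
time: 5.45
eef_pos: [0.5137, 0.1351, 0.1696]
tcp_rot: [0.857, 0.515, -0.002, -0.0]
contact_force: [-0.0, -0.2, -2.5]
opening: 0.191
time: 5.87
eef_pos: [0.4937, 0.0163, 0.1698]
tcp_rot: [0.705, 0.709, -0.001, -0.001]
contact_force: [-0.4, 0.4, -1.4]
opening: 0.19
time: 6.03
eef_pos: [0.4941, 0.0174, 0.17]
tcp_rot: [0.708, 0.707, -0.001, -0.001]
contact_force: [0.5, 0.1, -1.1]
opening: 0.196
[[0.0014, 1.0, -0.0026], [1.0, -0.0014, 0.0004], [0.0004, -0.0026, -1.0]] [0.49414589 0.0173683  0.17003157] [-0.01548515 -0.04325725 -0.03779396]
```

View pics/v3.png

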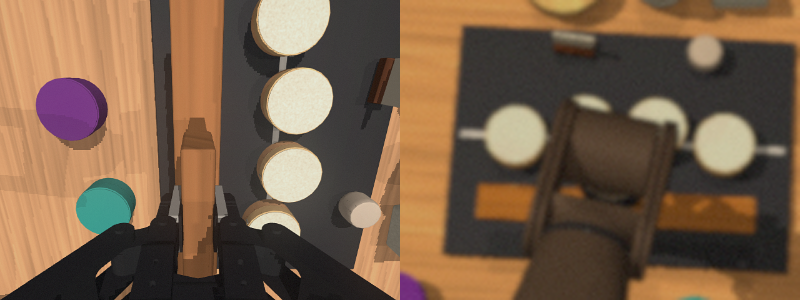

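```bash
python3 - <<'E'
from h import *
C=cam("top"); im=cv2.imread("pics/top3.png"); hsv=cv2.cvtColor(im,cv2.COLOR_BGR2HSV)
h,s,v=[hsv[:,:,i].astype(int) for i in range(3)]
m=((s>150)&(v>90)).astype(np.uint8); m[:255]=0;m[290:]=0;m[:,:412//2+10]=0;m[:,:255]=0;m[:,385:]=0
pts=[]
for c in cv2.findContours(m,0,1)[0]:
    if cv2.contourArea(c)>60: print(cv2.boundingRect(c)); pts.append(c[:,0])
p=np.vstack(pts); p=p+0.0
P=(ray(C,p,.111)[:,:2]*1000).astype(np.float32); r=cv2.minAreaRect(P); print(r)
C2=(np.array([[475,183],[475,218],[756,234],[756,198]])/2.5+[230,190]); print((ray(C,C2,.111)*1000).round(1).tolist())
# wrist: box ellipses & strip
w=cv2.imread("pics/wrist3.png"); 
st=get_state(); W=cam("wrist",st)
g=cv2.cvtColor(w,cv2.COLOR_BGR2HSV); m=((g[:,:,2]>170)&(g[:,:,1]<70)).astype(np.uint8)
for c in cv2.findContours(m,0,1)[0]:
    if cv2.contourArea(c)>1000:
        P=(ray(W,c[:,0],.044)[:,:2]*1000).astype(np.float32); print(cv2.boundingRect(c),cv2.fitEllipse(P))
# strip pixel guesses from the view (x1.6)
print((ray(W,np.array([[278.5,62],[285.5,62],[271,135],[278.5,135]])*1.6,.012)*1000).round(1).tolist())
E
```

```text
(333, 267, 40, 16)
(260, 263, 25, 16)
((494.0413818359375, 17.8441162109375), (42.33991241455078, 321.4117736816406), 0.15626639127731323)
[[537.9, -280.3, 111.0], [497.1, -280.9, 111.0], [495.9, -603.2, 111.0], [537.8, -604.4, 111.0]]
(399, 339, 81, 38) ((594.9692993164062, -88.4532699584961), (33.8450927734375, 60.432491302490234), 79.14750671386719)
(561, 321, 48, 44) ((705.2212524414062, -74.0450210571289), (36.353153228759766, 37.623714447021484), 172.6305389404297)
(421, 238, 94, 85) ((606.614501953125, -21.404314041137695), (68.14298248291016, 68.30377197265625), 56.221920013427734)
(429, 110, 103, 104) ((604.6710815429688, 65.3812255859375), (68.21418762207031, 68.37214660644531), 114.19136047363281)
(413, 0, 114, 87) ((587.600341796875, 141.3698272705078), (51.16743087768555, 72.73147583007812), 90.38945007324219)
[[587.3, 107.3, 12.0], [595.4, 107.3, 12.0], [586.8, 20.6, 12.0], [596.3, 20.6, 12.0]]
```

```bash

python3 -m jog '{"travel":[[0,1,-30],[0,1,-25],[0,0,-15],[0,0,-7],[0,0,0]],"dr":[[0,0,0],[0,0,0],[0,0,0],[0,0,0],[0,0,0]],"jaw":[255,255,255,255,255]}'
python3 -m jog '{"travel":[[0,0,-3],[0,0,-2],[0,0,0]],"dr":[[0,0,0],[0,0,0],[0,0,0]],"jaw":[255,255,255]}'
python3 - <<'E'
from h import *
s=get_state();print(s["eef_pos"],Ro.from_quat(s["tcp_rot"]).as_matrix()[:,2].round(4))
im=read_camera("wrist");cv2.imwrite("pics/w4.png",im[:,:,::-1]);im=read_camera("scene")[200:320,240:400,::-1]
cv2.imwrite("pics/v4.png",np.hstack([cv2.resize(cv2.imread("pics/w4.png"),(400,300)),cv2.resize(im,(400,300),interpolation=2)]))
E
```

```text
time: 6.55
eef_pos: [0.4936, 0.0211, 0.0921]
tcp_rot: [0.706, 0.708, -0.001, -0.002]
contact_force: [-0.3, -0.2, -1.6]
opening: 0.19
time: 6.8
eef_pos: [0.496, 0.0201, 0.0902]
tcp_rot: [0.706, 0.708, 0.0, 0.001]
contact_force: [-0.6, 0.4, -1.9]
opening: 0.191
[0.49595033 0.02013225 0.0901807 ] [ 1.7e-03 -3.0e-04 -1.0e+00]
```

View pics/v4.png

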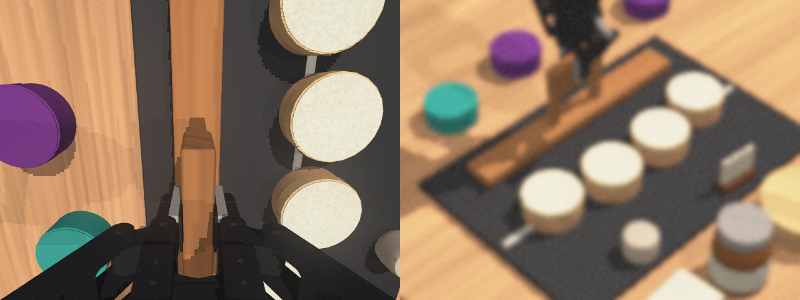

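```bash

python3 -m jog '{"travel":[[8,0,-1],[8,0,0],[7,0,0],[5,0,0],[3,0,0]],"dr":[[0,0,0],[0,0,0],[0,0,0],[0,0,0],[0,0,0]],"jaw":[255,255,255,255,255]}'
for i in 1 2; do python3 -m jog '{"travel":[[3,0,0],[3,0,0],[3,0,0],[3,0,0],[3,0,0]],"dr":[[0,0,0],[0,0,0],[0,0,0],[0,0,0],[0,0,0]],"jaw":[255,255,255,255,255]}'; done
python3 -m jog '{"travel":[[2,0,0],[2,0,0],[2,0,0],[2,0,0],[0,0,0]],"dr":[[0,0,0],[0,0,0],[0,0,0],[0,0,0],[0,0,0]],"jaw":[255,255,255,255,255]}'
python3 -m jog '{"travel":[[0,0,0],[0,0,0]],"dr":[[0,0,0],[0,0,0]],"jaw":[255,255]}'
python3 - <<'E'
from h import *
s=get_state();print(s["eef_pos"],Ro.from_quat(s["tcp_rot"]).as_matrix().round(4))
E
```

```text
time: 7.32
eef_pos: [0.5275, 0.0199, 0.0885]
tcp_rot: [0.706, 0.708, 0.0, 0.0]
contact_force: [-0.7, -0.2, -1.6]
opening: 0.192
time: 7.73
eef_pos: [0.5409, 0.0201, 0.088]
tcp_rot: [0.706, 0.708, -0.0, -0.001]
contact_force: [-0.7, -0.1, -2.2]
opening: 0.194
time: 8.15
eef_pos: [0.5558, 0.0201, 0.0881]
tcp_rot: [0.706, 0.708, -0.001, -0.001]
contact_force: [-1.1, 0.2, -1.3]
opening: 0.19
time: 8.57
eef_pos: [0.5648, 0.02, 0.0883]
tcp_rot: [0.706, 0.708, 0.0, 0.0]
contact_force: [-1.8, 0.0, -2.5]
opening: 0.19
time: 8.73
eef_pos: [0.5647, 0.02, 0.0885]
tcp_rot: [0.706, 0.708, 0.0, 0.001]
contact_force: [0.5, 0.3, -1.5]
opening: 0.193
[0.56468948 0.01999851 0.08850113] [[-2.0e-03  1.0e+00  1.4e-03]
 [ 1.0e+00  2.0e-03 -1.0e-04]
 [-1.0e-04  1.4e-03 -1.0e+00]]
```

```bash
cat > m.py <<'E'
from h import *
import sys
s=get_state(); W=cam("wrist",s); im=read_camera("wrist")[:,:,::-1].copy(); cv2.imwrite(f"pics/{sys.argv[1]}.png",im)
print(s["time"],s["eef_pos"].round(4))
for n in ("wrist","top"):
    C=W if n=="wrist" else cam("top"); a=im if n=="wrist" else read_camera("top")[:,:,::-1].copy()
    if n=="top": cv2.imwrite(f"pics/{sys.argv[1]}t.png",a)
    g=cv2.cvtColor(a,cv2.COLOR_BGR2HSV); m=((g[:,:,2]>150)&(g[:,:,1]<(70 if n=="wrist" else 110))).astype(np.uint8)
    for c in cv2.findContours(m,0,1)[0]:
        if len(c)<15: continue
        P=(ray(C,c[:,0],.044)[:,:2]*1000).astype(np.float32)
        if 560<P[:,0].mean()<660 and abs(P[:,1].mean()-15)<210: 
            e=cv2.fitEllipse(P); print(n,cv2.boundingRect(c),np.round(e[0],1),np.round(e[1],1))
E
python3 m.py w5
```

```text
8.7333 [0.5647 0.02   0.0885]
wrist (421, 450, 30, 30) [ 637.3 -107.7] [ 5.7 31.6]
wrist (349, 345, 13, 2) [560.3 -21.6] [6.0000e-01 3.2848e+03]
wrist (372, 290, 109, 82) [625.5 -12.1] [43.7 62.4]
wrist (354, 240, 15, 57) [587.5  24.8] [ 6.8 35.6]
wrist (360, 117, 144, 142) [619.7  63.8] [68.3 68.3]
wrist (359, 85, 17, 69) [587.4  97.9] [ 6.8 33.5]
wrist (367, 0, 164, 83) [619.4 131. ] [33.6 72.2]
top (337, 229, 8, 17) [616.8 -49.1] [16.3 52.5]
top (348, 227, 24, 22) [ 621.  -107.8] [65.9 69.2]
top (255, 222, 34, 23) [616.3 153.3] [63.9 98.8]
```

View pics/w5.png

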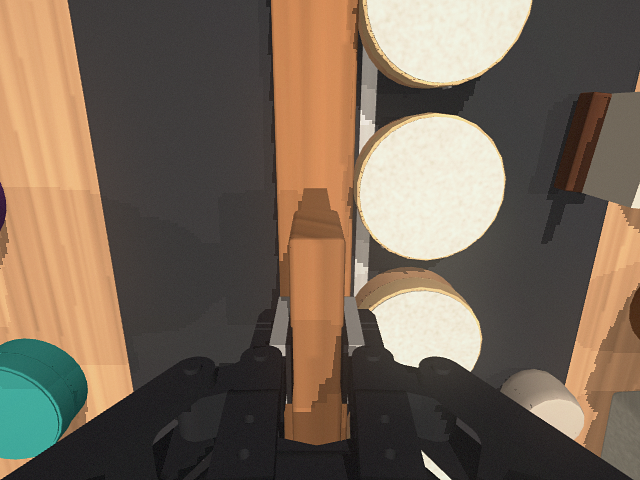

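The boxes are lined up against the sole, with the strip still visible just beyond its edge at columns 360–377. I'll get the remaining distance from the strip's far edge.

```bash
python3 - <<'E'
from h import *
W=cam("wrist"); g=cv2.cvtColor(cv2.imread("pics/w5.png"),cv2.COLOR_BGR2HSV); m=(g[:,:,2]>140)&(g[:,:,1]<70)
for r in (90,97,104,260,270,280):
    x=np.where(m[r,340:400])[0]+340; x=x[np.r_[True,np.diff(x)<3].cumprod()>0]
    print(r,x.min(),x.max(),(ray(W,[[x.max()+1,r]],.012)*1000).round(1))
    y=np.where(g[r,270:,1]<110)[0][0]+270; print(" sole edge x",(ray(W,[[y,r]],.030)*1000).round(1))
E
```

```text
90 362 375 [[595.6 110.8  12. ]]
 sole edge x [[542.4 109.7  30. ]]
97 361 375 [[595.7 107.4  12. ]]
 sole edge x [[542.3 106.6  30. ]]
104 361 375 [[595.9 103.9  12. ]]
 sole edge x [[542.2 103.4  30. ]]
260 355 367 [[595.6  16.2  12. ]]
 sole edge x [[539.5  23.   30. ]]
270 355 367 [[595.8   9.8  12. ]]
 sole edge x [[539.3  17.1  30. ]]
280 354 367 [[596.1   3.3  12. ]]
 sole edge x [[539.1  11.1  30. ]]
```

```bash

python3 -m jog '{"travel":[[2,0,0],[2,0,0],[2,0,0],[1.5,0,0],[0,0,0]],"dr":[[0,0,0],[0,0,0],[0,0,0],[0,0,0],[0,0,0]],"jaw":[255,255,255,255,255]}'
python3 -m jog '{"travel":[[0,0,0],[0,0,0],[-5,0,0],[-15,0,0],[-20,0,0]],"dr":[[0,0,0],[0,0,0],[0,0,0],[0,0,0],[0,0,0]],"jaw":[255,255,255,255,255]}'
python3 -m jog '{"travel":[[-20,0,10],[-15,0,40],[0,0,40],[0,0,0]],"dr":[[0,0,0],[0,0,0],[0,0,0],[0,0,0]],"jaw":[255,255,255,255]}'
python3 m.py w6
python3 - <<'E'
import cv2,numpy as np
cv2.imwrite("pics/v6.png",np.hstack([cv2.resize(cv2.imread("pics/w6.png"),(400,300)),cv2.resize(cv2.imread("pics/w6t.png")[190:310,230:390],(400,300),interpolation=2)]))
E
```

```text
time: 9.25
eef_pos: [0.5721, 0.02, 0.0883]
tcp_rot: [0.706, 0.708, 0.0, 0.0]
contact_force: [-2.0, 0.2, -1.0]
opening: 0.19
time: 9.67
eef_pos: [0.533, 0.0198, 0.0891]
tcp_rot: [0.706, 0.708, 0.001, 0.002]
contact_force: [0.6, -0.4, -2.1]
opening: 0.192
time: 10.0
eef_pos: [0.5018, 0.0194, 0.1864]
tcp_rot: [0.706, 0.708, 0.005, 0.007]
contact_force: [1.3, 0.4, 0.2]
opening: 0.195
10.0 [0.5018 0.0194 0.1864]
wrist (421, 329, 80, 55) [632.3 -95.2] [42.7 72.7]
wrist (405, 294, 12, 58) [582.  -62.7] [ 6.8 60.5]
wrist (429, 233, 87, 81) [627.4 -22.6] [67.9 68.2]
wrist (412, 204, 14, 66) [582.   11.6] [ 6.9 56.3]
wrist (439, 114, 96, 96) [627.1  64. ] [68.  68.2]
wrist (433, 95, 3, 10) [586.6  99.9] [1.6 8.7]
wrist (420, 87, 15, 85) [581.9  87.4] [ 7.1 55.2]
wrist (452, 0, 106, 92) [626.9 142.8] [57.6 71.2]
wrist (430, 0, 16, 53) [582.  157.7] [ 6.6 35. ]
top (373, 249, 10, 2) [581.2 -77.4] [3.1000e+00 9.5064e+03]
top (346, 248, 9, 2) [ 586.3 -113.4] [3.1000e+00 5.3256e+03]
top (255, 242, 18, 3) [586.5 185.4] [ 6.1 50.7]
top (349, 224, 23, 23) [ 627.9 -107.4] [68.3 69.2]
top (322, 223, 23, 17) [638.8 -26.3] [42.9 72.5]
top (296, 221, 20, 11) [647.6  58. ] [26.  61.2]
top (265, 220, 24, 23) [627.4 146.2] [67.8 69.1]
```

View pics/v6.png

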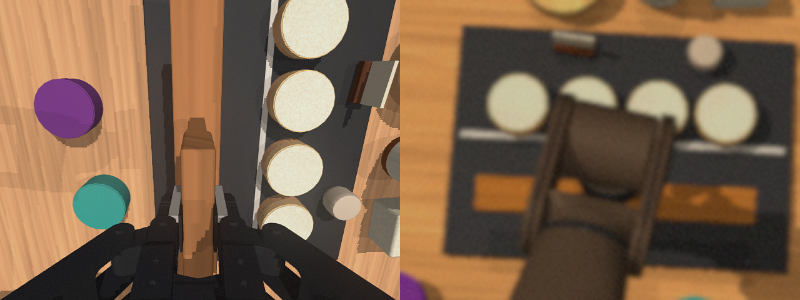

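The four boxes stand in one row: centres read x = 626.9–627.9 against a target of about 627.3. Next is the hanging geometry.

```bash
cat > hang.py <<'E'
import numpy as np,sys
def plan(tip,yaw,th=15,off=72.7):
    y=np.radians(yaw);t=np.radians(th);e=np.array([np.cos(y),np.sin(y),0]);z=np.array([0,0,1.])
    u=-e*np.cos(np.pi/6)+z*.5; nn=e*.5+z*np.cos(np.pi/6)
    root=tip-90*u; n=e*np.sin(t)+z*np.cos(t); a=e*np.cos(t)-z*np.sin(t)
    w=lambda d:(root+d*u)+(off-37)*n      # window centre on axis, d from root
    con=lambda d:root+d*u+5*nn+9*a+(off-60)*n
    for d in(160,145,46,40): print("axis",d,w(d).round(1))
    for d in(56,50,46): print("contact",d,con(d).round(1))
    print("root",root,"y axis for tilt",np.round([-np.sin(y),np.cos(y)],3))
if __name__=="__main__": plan(np.array([float(v) for v in sys.argv[1:4]]),float(sys.argv[4]))
E
python3 hang.py 466.7 -372.5 195 6.5; python3 - <<'E'
from h import *
s=get_state();print(s["eef_pos"],Ro.from_quat(s["tcp_rot"]).as_matrix().round(4))
W=cam("wrist"); g=cv2.cvtColor(cv2.imread("pics/w6.png"),cv2.COLOR_BGR2HSV); m=(g[:,:,2]>140)&(g[:,:,1]<70)
for r in (20,35,140,230,250,340):
    x=np.where(m[r,400:470])[0]+400; x=x[np.r_[True,np.diff(x)<3].cumprod()>0]
    print(r,(ray(W,[[x.min(),r],[x.max()+1,r]],.012)*1000).round(1).tolist())
E
```

```text
axis 160 [ 415.6 -378.3  264.5]
axis 145 [ 428.6 -376.8  257. ]
axis 46 [ 513.7 -367.1  207.5]
axis 40 [ 518.9 -366.6  204.5]
contact 56 [ 510.3 -367.5  192.3]
contact 50 [ 515.5 -366.9  189.3]
contact 46 [ 518.9 -366.5  187.3]
root [ 544.14126208 -363.6766827   150.        ] y axis for tilt [-0.113  0.994]
[0.49898209 0.01977919 0.18038249] [[-0.0021  1.      0.0079]
 [ 1.      0.0021 -0.0012]
 [-0.0012  0.0079 -1.    ]]
20 [[582.0, 161.2, 12.0], [589.0, 161.2, 12.0]]
35 [[581.4, 151.7, 12.0], [586.4, 151.7, 12.0]]
140 [[582.1, 79.1, 12.0], [589.0, 79.2, 12.0]]
230 [[581.8, 7.0, 12.0], [589.3, 7.0, 12.0]]
250 [[581.6, -10.5, 12.0], [587.5, -10.5, 12.0]]
340 [[581.2, -97.2, 12.0], [585.8, -97.2, 12.0]]
```

The arm was still settling when that wrist picture was taken, so I'll repeat the strip and box check now that it's at rest.

```bash
python3 -m jog '{"travel":[[0,0,0],[0,0,0],[0,0,0]],"dr":[[0,0,0],[0,0,0],[0,0,0]],"jaw":[255,255,255]}'; python3 m.py w7; python3 - <<'E'
from h import *
W=cam("wrist"); g=cv2.cvtColor(cv2.imread("pics/w7.png"),cv2.COLOR_BGR2HSV); m=(g[:,:,2]>120)&(g[:,:,1]<80)
for r in (20,35,130,150,210,230,250):
    x=np.where(m[r,400:470])[0]+400; x=x[np.r_[True,np.diff(x)<3].cumprod()>0]
    print(r,x.min(),x.max(),(ray(W,[[x.min(),r],[x.max()+1,r]],.012)*1000).round(1).tolist())
C=cam("top");a=cv2.imread("pics/w7t.png");g=cv2.cvtColor(a,cv2.COLOR_BGR2GRAY)
for c in list(range(258,266))+list(range(374,382)):
    col=g[236:258,c].astype(float); col=np.clip(col-60,0,None); r=(col*np.arange(236,258)).sum()/col.sum(); print(c,r.round(2),(ray(C,[[c,r]],.012)*1000).round(1)[0,:2])
E
```

```text
time: 10.35
eef_pos: [0.4961, 0.0202, 0.1754]
tcp_rot: [0.706, 0.708, -0.001, -0.001]
contact_force: [-0.1, -0.2, -1.9]
opening: 0.188
10.35 [0.4961 0.0202 0.1754]
wrist (444, 340, 75, 56) [635.6 -94. ] [36.2 70.9]
wrist (418, 308, 13, 54) [581.2 -64.4] [ 6.8 51.9]
wrist (445, 240, 92, 84) [627.3 -22.7] [68.  68.3]
wrist (426, 210, 15, 69) [581.2  11.6] [ 6.9 58.2]
wrist (457, 116, 102, 101) [626.9  64. ] [68.1 68.3]
wrist (436, 88, 17, 88) [581.2  88.2] [ 7.1 54.1]
wrist (472, 0, 113, 93) [626.7 142. ] [55.7 71.6]
wrist (449, 0, 15, 45) [581.3 157. ] [ 6.6 27.5]
top (373, 249, 10, 2) [582.  -91.3] [3.1000e+00 8.7335e+03]
top (346, 248, 9, 2) [ 586.3 -113.4] [3.1000e+00 5.3256e+03]
top (255, 242, 18, 3) [586.3 187.4] [ 6. 53.]
top (349, 224, 23, 23) [ 628.  -107.4] [68.4 69.3]
top (321, 223, 24, 17) [638.  -25.7] [44.5 73.7]
top (295, 221, 21, 12) [646.2  58.6] [28.8 65.4]
top (266, 220, 23, 23) [627.4 146. ] [66.7 69.5]
20 451 460 [[588.7, 160.8, 12.0], [595.6, 160.8, 12.0]]
35 449 454 [[588.3, 151.5, 12.0], [592.5, 151.5, 12.0]]
130 440 450 [[588.4, 87.5, 12.0], [596.7, 87.5, 12.0]]
150 438 445 [[588.4, 72.8, 12.0], [594.5, 72.8, 12.0]]
210 432 441 [[588.2, 26.0, 12.0], [596.2, 26.0, 12.0]]
230 430 439 [[588.2, 9.3, 12.0], [596.3, 9.4, 12.0]]
250 428 438 [[588.1, -7.9, 12.0], [597.2, -7.8, 12.0]]
258 242.98 [593.2 203.5]
259 243.04 [593.2 200.4]
260 243.11 [593.1 197.3]
261 243.21 [593.  194.2]
262 243.24 [593.1 191.1]
263 243.29 [593.1 188. ]
264 243.29 [593.2 185. ]
265 242.57 [595.7 182.1]
374 249.57 [ 591.8 -154.4]
375 249.52 [ 592.2 -157.5]
376 249.52 [ 592.3 -160.6]
377 249.57 [ 592.3 -163.7]
378 249.68 [ 592.2 -166.7]
379 249.68 [ 592.3 -169.8]
380 249.76 [ 592.2 -172.9]
381 249.86 [ 592.1 -176. ]
```

The row is good: the strip's middle is at about x 592.3 and the box near sides at about 591.0–591.7. Next I'll move to the stand.

```bash

python3 -m jog '{"travel":[[-15,0,30],[-15,0,30],[-15,-20,25],[-5,-36,5],[-5,-36,0]],"dr":[[0,0,2],[0,0,2],[0,0,2.4],[0,0,0],[0,0,0]],"jaw":[255,255,255,255,255]}'
python3 -m jog '{"travel":[[-5,-36,0],[-5,-36,0],[-5,-36,0],[-5,-36,0],[-5,-36,0]],"dr":[[0,0,0],[0,0,0],[0,0,0],[0,0,0],[0,0,0]],"jaw":[255,255,255,255,255]}'
python3 -m jog '{"travel":[[-5,-36,0],[0,-36,0],[0,-36,0],[0,-18,0],[0,0,0]],"dr":[[-0.57,4.97,0],[-0.57,4.97,0],[-0.57,4.97,0],[0,0,0],[0,0,0]],"jaw":[255,255,255,255,255]}'
python3 -m jog '{"travel":[[0,0,0],[0,0,0],[0,0,0]],"dr":[[0,0,0],[0,0,0],[0,0,0]],"jaw":[255,255,255]}'
python3 - <<'E'
from h import *
s=get_state();W=cam("wrist",s);print(s["time"],s["eef_pos"],s["qpos"].round(2),Ro.from_quat(s["tcp_rot"]).as_matrix().round(3).tolist())
print("pred tip/root",proj(W,[[.4667,-.3725,.195],[.5441,-.3637,.150]]).round())
w=read_camera("wrist")[:,:,::-1];t=read_camera("top")[:,:,::-1];sc=read_camera("scene")[:,:,::-1]
for n,a in(("w8",w),("t8",t),("s8",sc)): cv2.imwrite(f"pics/{n}.png",a)
cv2.imwrite("pics/v8.png",np.hstack([cv2.resize(w,(400,300)),cv2.resize(sc[180:360,130:370],(400,300),interpolation=2)]))
E
```

```text
time: 10.87
eef_pos: [0.4428, -0.0726, 0.2702]
tcp_rot: [0.665, 0.747, 0.001, 0.003]
contact_force: [1.4, -0.6, -2.4]
opening: 0.192
time: 11.28
eef_pos: [0.4164, -0.2536, 0.2666]
tcp_rot: [0.666, 0.746, 0.0, -0.0]
contact_force: [0.5, 0.0, -2.6]
opening: 0.192
time: 11.7
eef_pos: [0.4121, -0.3813, 0.2649]
tcp_rot: [0.661, 0.739, -0.098, -0.088]
contact_force: [-1.0, -0.1, -1.7]
opening: 0.19
time: 11.95
eef_pos: [0.4121, -0.3769, 0.2672]
tcp_rot: [0.66, 0.74, -0.097, -0.087]
contact_force: [-0.5, 0.1, -1.1]
opening: 0.191
11.95 [ 0.41206898 -0.37687985  0.26721806] [-0.83  0.11  1.73 -0.21  1.46 -0.9 ] [[-0.114, 0.96, -0.257], [0.993, 0.111, -0.029], [0.0, -0.259, -0.966]]
pred tip/root [[448. 270.]
 [580. 256.]]
```

View pics/v8.png

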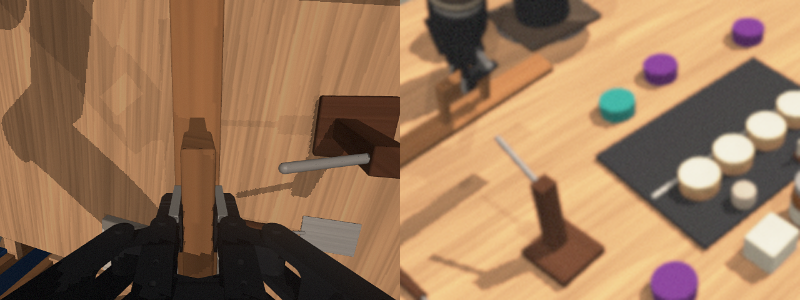

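The wrist view shows the peg tip at about (449,269) px, against a prediction of (448,270), and the peg's slope matches too. I can insert along the peg axis.

```bash

python3 -m jog '{"travel":[[0,-1.8,0],[10,1.15,-6],[13,1.5,-7.7],[13,1.5,-7.7],[13,1.5,-7.7]],"dr":[[0,0,0],[0,0,0],[0,0,0],[0,0,0],[0,0,0]],"jaw":[255,255,255,255,255]}'
python3 -m jog '{"travel":[[13,1.5,-7.7],[13,1.5,-7.7],[13,1.5,-7.7],[13,1.4,-7.5],[0,0,0]],"dr":[[0,0,0],[0,0,0],[0,0,0],[0,0,0],[0,0,0]],"jaw":[255,255,255,255,255]}'
python3 -m jog '{"travel":[[0,0,0],[0,0,0]],"dr":[[0,0,0],[0,0,0]],"jaw":[255,255]}'
python3 - <<'E'
from h import *
s=get_state();W=cam("wrist",s);print(s["time"],s["eef_pos"])
w=read_camera("wrist")[:,:,::-1];sc=read_camera("scene")[:,:,::-1]
cv2.imwrite("pics/v9.png",np.hstack([cv2.resize(w,(400,300)),cv2.resize(sc[210:330,140:300],(400,300),interpolation=2)]))
E
```

```text
time: 12.52
eef_pos: [0.4622, -0.3738, 0.2376]
tcp_rot: [0.66, 0.74, -0.097, -0.087]
contact_force: [-0.2, 0.1, -1.4]
opening: 0.191
time: 12.93
eef_pos: [0.5147, -0.3668, 0.2048]
tcp_rot: [0.659, 0.74, -0.097, -0.088]
contact_force: [-0.5, -0.1, -1.9]
opening: 0.193
time: 13.1
eef_pos: [0.513, -0.3681, 0.2076]
tcp_rot: [0.66, 0.74, -0.098, -0.087]
contact_force: [-0.0, 0.3, -1.8]
opening: 0.192
13.1 [ 0.51303081 -0.36811318  0.20764931]
```

View pics/v9.png

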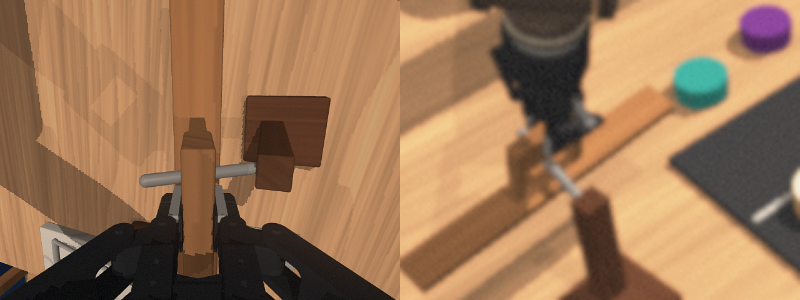

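The peg passes through the window. I'll lower slowly to contact.

```bash

python3 -m jog '{"travel":[[0,0,-4],[0,0,-3],[0,0,-3],[0,0,-2],[0,0,0]],"dr":[[0,0,0],[0,0,0],[0,0,0],[0,0,0],[0,0,0]],"jaw":[255,255,255,255,255]}'
for i in 1 2 3; do python3 -m jog '{"travel":[[0,0,-1],[0,0,-1],[0,0,0],[0,0,0]],"dr":[[0,0,0],[0,0,0],[0,0,0],[0,0,0]],"jaw":[255,255,255,255]}'; done
```

```text
time: 13.62
eef_pos: [0.5126, -0.368, 0.1947]
tcp_rot: [0.66, 0.74, -0.097, -0.088]
contact_force: [-0.4, 0.1, -2.0]
opening: 0.19
time: 13.95
eef_pos: [0.5131, -0.3682, 0.1937]
tcp_rot: [0.66, 0.74, -0.097, -0.087]
contact_force: [1.1, -0.4, -1.4]
opening: 0.19
time: 14.28
eef_pos: [0.5132, -0.3683, 0.1919]
tcp_rot: [0.66, 0.74, -0.098, -0.087]
contact_force: [0.2, 0.7, -0.6]
opening: 0.19
time: 14.62
eef_pos: [0.5137, -0.3685, 0.1912]
tcp_rot: [0.66, 0.74, -0.097, -0.086]
contact_force: [0.7, 1.1, 5.6]
opening: 0.189
```

Contact came at z 191, as predicted. Releasing.

```bash

for j in 1 2; do python3 -m jog '{"travel":[[0,0,0],[0,0,0],[0,0,0],[0,0,0],[0,0,0]],"dr":[[0,0,0],[0,0,0],[0,0,0],[0,0,0],[0,0,0]],"jaw":[190,170,150,130,130]}'; done
for j in 1 2; do python3 -m jog '{"travel":[[0,0,0],[0,0,0],[0,0,0],[0,0,0],[0,0,0]],"dr":[[0,0,0],[0,0,0],[0,0,0],[0,0,0],[0,0,0]],"jaw":[100,70,40,0,0]}';done
python3 - <<'E'
from h import *
w=read_camera("wrist")[:,:,::-1];sc=read_camera("scene")[:,:,::-1]
cv2.imwrite("pics/v10.png",np.hstack([cv2.resize(w,(400,300)),cv2.resize(sc[210:330,140:300],(400,300),interpolation=2)]))
E
```

```text
time: 15.03
eef_pos: [0.513, -0.3681, 0.189]
tcp_rot: [0.66, 0.74, -0.097, -0.087]
contact_force: [0.9, -0.1, -0.2]
opening: 0.491
time: 15.45
eef_pos: [0.5131, -0.3682, 0.1894]
tcp_rot: [0.66, 0.74, -0.097, -0.087]
contact_force: [2.5, 0.3, 1.1]
opening: 0.49
time: 15.87
eef_pos: [0.5127, -0.3682, 0.1894]
tcp_rot: [0.66, 0.74, -0.098, -0.087]
contact_force: [0.5, -0.0, 0.2]
opening: 1.001
time: 16.28
eef_pos: [0.5125, -0.3681, 0.1893]
tcp_rot: [0.66, 0.74, -0.098, -0.088]
contact_force: [0.2, 0.2, 0.4]
opening: 0.998
```

View pics/v10.png

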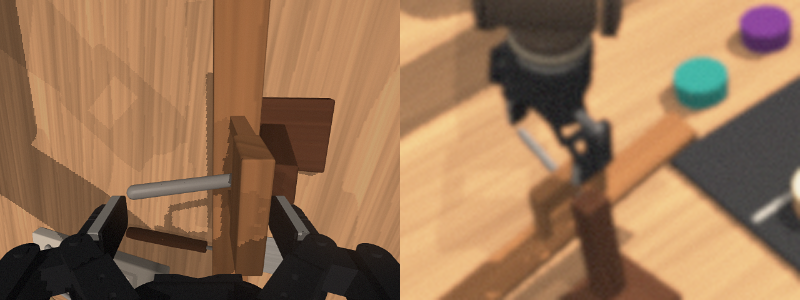

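The straightedge slid down the peg to the post and is hanging. I'll centre the open jaws over it and withdraw.

```bash

python3 -m jog '{"travel":[[6,0.7,0],[8,0.9,1],[2.6,0.3,9.7],[5.2,0.6,19.3],[7.7,0.9,29]],"dr":[[0,0,0],[0,0,0],[0,0,0],[0,0,0],[0,0,0]],"jaw":[0,0,0,0,0]}'
python3 -m jog '{"travel":[[7.7,0.9,29],[7.7,0.9,29],[0,0,30],[0,30,0],[0,35,0]],"dr":[[0,0,0],[0,0,0],[0,0,0],[0,0,0],[0,0,0]],"jaw":[0,0,0,0,0]}'
python3 -m jog '{"travel":[[-10,38,0],[-10,38,0],[-10,38,0],[-10,38,0],[-10,38,0]],"dr":[[0,0,0],[0,0,0],[0,0,0],[0,0,0],[0,0,0]],"jaw":[0,0,0,0,0]}'
python3 -m jog '{"travel":[[-30,20,0],[-20,20,0],[0,0,0],[0,0,0],[0,0,0]],"dr":[[0,0,0],[0,0,0],[0,0,0],[0,0,0],[0,0,0]],"jaw":[0,0,0,0,0]}'
python3 m.py w11; python3 - <<'E'
from h import *
t=cv2.imread("pics/w11t.png");sc=read_camera("scene")[:,:,::-1]
cv2.imwrite("pics/v11.png",np.hstack([cv2.resize(t[170:320,240:480],(480,300),interpolation=2),cv2.resize(sc[210:390,140:300],(267,300),interpolation=2)]))
E
```

```text
time: 16.8
eef_pos: [0.5418, -0.3638, 0.2464]
tcp_rot: [0.66, 0.74, -0.098, -0.09]
contact_force: [0.2, -0.1, -0.9]
opening: 0.997
time: 17.22
eef_pos: [0.559, -0.2995, 0.3407]
tcp_rot: [0.662, 0.739, -0.097, -0.084]
contact_force: [-0.0, 0.6, -0.7]
opening: 1.0
time: 17.63
eef_pos: [0.5076, -0.1062, 0.3377]
tcp_rot: [0.66, 0.74, -0.097, -0.086]
contact_force: [0.4, 0.2, -0.2]
opening: 1.003
time: 18.05
eef_pos: [0.4586, -0.0683, 0.3376]
tcp_rot: [0.66, 0.74, -0.097, -0.086]
contact_force: [0.7, -0.3, 0.2]
opening: 0.998
18.05 [ 0.4586 -0.0683  0.3376]
wrist (480, 266, 13, 30) [ 584.  -152.2] [ 7.2 40.7]
wrist (506, 219, 74, 63) [ 627.5 -106.2] [67.7 67.7]
wrist (494, 195, 19, 48) [583.8 -77.1] [ 6.8 57.4]
wrist (528, 134, 82, 72) [627.2 -22.9] [67.7 68.1]
wrist (516, 112, 20, 55) [583.9   3.7] [ 6.9 56.1]
wrist (556, 31, 84, 84) [626.3  63.6] [65.9 68.4]
wrist (540, 19, 23, 62) [583.9  82.5] [ 7.2 53.1]
wrist (595, 0, 45, 12) [625.6 117.6] [ 8.6 36.6]
top (374, 249, 9, 2) [ 583.8 -125.3] [3.1000e+00 6.3946e+03]
top (255, 242, 19, 3) [586.4 186.2] [ 6.  56.3]
top (328, 237, 7, 9) [604.4 -21.5] [16.9 27.5]
top (293, 221, 23, 23) [627.7  62.9] [68.  69.4]
top (265, 220, 24, 23) [627.4 146.3] [67.5 69.2]
```

View pics/v11.png

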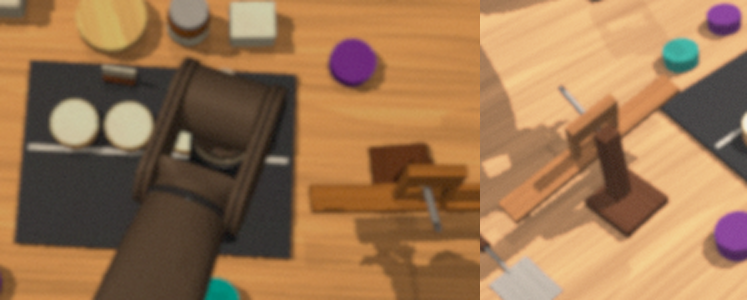

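The straightedge hangs on the peg, the gripper is clear, and the boxes are still in their row. I'll let things settle briefly, check for motion, and hand in.

```bash
for i in 1 2; do python3 -m jog '{"travel":[[0,0,0],[0,0,0],[0,0,0],[0,0,0],[0,0,0]],"dr":[[0,0,0],[0,0,0],[0,0,0],[0,0,0],[0,0,0]],"jaw":[0,0,0,0,0]}' >/dev/null; done
python3 - <<'E'
from h import *
t=read_camera("top")[:,:,::-1]; d=cv2.absdiff(t,cv2.imread("pics/w11t.png"))[200:320,390:520]; print("diff max at stand",d.max(),d.mean())
print(sign_off())
E
```

```text
diff max at stand 21 1.5486965811965812
the job is handed in; nothing more can be done
None
```

The four boxes are in one straight row on the strip, the straightedge hangs by its window on the stand's peg, and I handed the job in at about 19 s of the 56 s allowed. I touched the boxes only with the straightedge and didn't need to redo anything.

- **Row:** all four box centres last read x = 626.3–628.0 mm. The strip's middle line at about 592.3 mm puts the target at about 628.3 mm, so each near side is on the 8 mm strip, roughly 1–2 mm short of its middle. In the final pictures the arm hid some boxes, so box 4 was read only from the top camera and boxes 1 and 2 only from the wrist camera.
- **Hang:** after release the straightedge slid down the peg to the post. It hung there with the gripper clear, and two top pictures about 0.8 s apart showed no motion beyond image noise.
- **Bystanders:** I saw none of them moved in the pictures I viewed, but I did not measure them separately.
- **Disagreements:** one wrist picture taken while the arm was still moving put the strip about 6 mm off. I repeated it at rest, and it then agreed with the top view to within about 1 mm. The wrist view also showed the peg's root about 7 mm farther away than I had estimated, which did not affect the hang.

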